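# Feel out the drying split in a bowl blank

## Task

Run a fingertip lightly along the long dark drying split in the top of the big pale bowl blank: set it down on the split at its open end by the rim and follow every bend, always touching and never straying onto the sound wood, to the point where the split stops. The program finishes with the fingertip still resting gently on that point, so that the end of the split can be marked there. Do not shift or lift the blank, and leave the pencil, the offcut and everything else on the bench alone.

Things in the scene. Friction and masses are not known exactly. Their poses are not given: they have to be found in the camera images.
- blank: round bowl blank of pale maple lying flat on the bench, loose, 2.2 kg, 260 mm across, 70 mm tall, turned any way round. Origin: centre of its underside, z up; x along the grain, away from the rim where the long split is open. Its face also has pale brown grain lines, a brown knot and, at the rim opposite the split's open end, a fine check 37 mm long: these are not the split.
- split: long dark drying split in the blank's top face, an S about 210 mm long, 7.5 mm wide at the rim (a dark wedge down its side too), 3.5 mm where it stops, 72 mm short of the far rim. Its curled lips, an 18 mm wide band, stand 0.6 mm proud: a fingertip rides on them 70.6 mm above the bench. Waxed, slippery (friction about 0.25), hard. Origin: centre of the blank's top face, axes as the blank's.
- pencil: flat red carpenter's pencil, 130 x 15 x 8 mm, lying on the blank's face to one side of the split (blank y about -85 mm). Origin: underside, middle of its red part, x along it. Leave it.
- offcut: dark walnut offcut, 34 x 34 x 50 mm tall, standing on the blank's face on the other side of the split (blank y about +92 mm). Origin: centre of its underside. Leave it.
- split_start (a point): open end of the split, in the middle of its width, 11 mm in from the edge of the rim; on top of the lips, at (-118, 14, 70.6) mm in the blank's frame. The split runs straight from each of these points to the next, about 25 mm apart
- split_1 (a point): point 1 along the split, in order from the open end, in the middle of its width; on top of the lips, at (-95, 24, 70.6) mm in the blank's frame
- split_2 (a point): point 2 along the split, in order from the open end, in the middle of its width; on top of the lips, at (-71, 26, 70.6) mm in the blank's frame
- split_3 (a point): point 3 along the split, in order from the open end, in the middle of its width; on top of the lips, at (-49, 16, 70.6) mm in the blank's frame
- split_4 (a point): point 4 along the split, in order from the open end, in the middle of its width; on top of the lips, at (-31, -1, 70.6) mm in the blank's frame
- split_5 (a point): point 5 along the split, in order from the open end, in the middle of its width; on top of the lips, at (-13, -18, 70.6) mm in the blank's frame
- split_6 (a point): point 6 along the split, in order from the open end, in the middle of its width; on top of the lips, at (9, -29, 70.6) mm in the blank's frame
- split_7 (a point): point 7 along the split, in order from the open end, in the middle of its width; on top of the lips, at (33, -29, 70.6) mm in the blank's frame
- split_end (a point): inner end, where the split stops; on top of the lips, at (56, -19, 70.6) mm in the blank's frame
- cherry_blank: smaller reddish round blank, 156 mm across, 58 mm tall, no split; origin: centre of underside. Leave it.
- mallet: turned wooden mallet standing on its head, 92 mm across, 247 mm tall; origin: centre of underside. Leave it.
- sealer_tin: round metal tin with a green band, 89 mm across, 103 mm tall; origin: centre of underside. Leave it.
- calipers: steel outside calipers lying flat, about 185 x 125 x 15 mm; origin at the pivot, x towards the points. Leave it.
- gouge: bowl gouge, 435 mm long with a pale turned handle, 34 mm thick, lying down; origin 200 mm from the handle's end, x towards the steel. Leave it.
- dust_brush: bench brush, 220 mm long, lying down; origin on its underside, handle to its -x. Leave it.

How it is judged (in metres and radians):
On the way, in this order (a step that is already met when the one before it is completed fails the run):
1. the fingertip touches the split on the open end at the rim (contact force between the fingers and split above 0.2 N and horizontal distance between the grasp point and split_start below 0.014 m), for 0.1 s.
2. the fingertip touches the split at point 1 (contact force between the fingers and split above 0.2 N and horizontal distance between the grasp point and split_1 below 0.012 m), for 0.02 s.
3. the fingertip touches the split at point 2 (contact force between the fingers and split above 0.2 N and horizontal distance between the grasp point and split_2 below 0.012 m), for 0.02 s.
4. the fingertip touches the split at point 3 (contact force between the fingers and split above 0.2 N and horizontal distance between the grasp point and split_3 below 0.012 m), for 0.02 s.
5. the fingertip touches the split at point 4 (contact force between the fingers and split above 0.2 N and horizontal distance between the grasp point and split_4 below 0.012 m), for 0.02 s.
6. the fingertip touches the split at point 5 (contact force between the fingers and split above 0.2 N and horizontal distance between the grasp point and split_5 below 0.012 m), for 0.02 s.
7. the fingertip touches the split at point 6 (contact force between the fingers and split above 0.2 N and horizontal distance between the grasp point and split_6 below 0.012 m), for 0.02 s.
8. the fingertip touches the split at point 7 (contact force between the fingers and split above 0.2 N and horizontal distance between the grasp point and split_7 below 0.012 m), for 0.02 s.
9. the fingertip touches the split at the inner end (contact force between the fingers and split above 0.2 N and horizontal distance between the grasp point and split_end below 0.012 m), for 0.02 s.
At the end, for the whole second after the job is handed in: The fingertip rests on the split with 0.2 to 25 N, the grasp point within 12 mm (horizontally) of the split's inner end; the blank lies flat within 12 mm of where it lay, and every other loose thing within 20 mm (all of step 9 and contact force between the fingers and blank below 25 N and distance of blank from where it was at the start of the episode below 0.012 m and angle between blank's own z axis and vertical below 0.03 rad and linear speed of blank below 0.02 m/s and distance of each of pencil, offcut, cherry_blank, mallet, sealer_tin, calipers, gouge, dust_brush from where it was at the start of the episode below 0.02 m); the arm keeps its last pose, push and grip.
It fails at once if the fingers press on the blank with more than 30 N (contact force between the fingers and blank above 30 N).
It fails at once if the fingers touch the blank more than 22 mm (horizontally, grasp point) from all the marked points of the split (contact force between the fingers and blank above 0.5 N and horizontal distance between the grasp point and split_start above 0.022 m and horizontal distance between the grasp point and split_1 above 0.022 m and horizontal distance between the grasp point and split_2 above 0.022 m and horizontal distance between the grasp point and split_3 above 0.022 m and horizontal distance between the grasp point and split_4 above 0.022 m and horizontal distance between the grasp point and split_5 above 0.022 m and horizontal distance between the grasp point and split_6 above 0.022 m and horizontal distance between the grasp point and split_7 above 0.022 m and horizontal distance between the grasp point and split_end above 0.022 m).
It fails at once if the finger lifts off part-way: over points 1 to 7 of the split, within 10 mm, the fingertip hovers about 10 to 35 mm above it (z of the grasp point in the frame of split between 0.03 and 0.054 m and (horizontal distance between the grasp point and split_1 below 0.01 m or horizontal distance between the grasp point and split_2 below 0.01 m or horizontal distance between the grasp point and split_3 below 0.01 m or horizontal distance between the grasp point and split_4 below 0.01 m or horizontal distance between the grasp point and split_5 below 0.01 m or horizontal distance between the grasp point and split_6 below 0.01 m or horizontal distance between the grasp point and split_7 below 0.01 m)).
It fails at once if the blank is pushed, lifted or tipped (distance of blank from where it was at the start of the episode above 0.012 m or angle between blank's own z axis and vertical above 0.06 rad).
It fails at once if the pencil, the offcut or another loose thing is shifted more than 20 mm (distance of any of pencil, offcut, cherry_blank, mallet, sealer_tin, calipers, gouge, dust_brush from where it was at the start of the episode above 0.02 m).
It also fails if it takes over 67 s, if anything falls off the work surface, if the arm or the gripper's body presses on something with over 40 N, if the wrist force passes 120 N, or if a joint passes its speed limit or range.

## Robot

A 6-joint arm with a two-finger parallel gripper is mounted at the origin on the work surface. World frame = base frame: x ahead of the robot, y to its left, z up, the work surface at z = 0. Lengths are in m, angles in degrees, forces in N, time in s.
With the tool pointing down it reaches from about 0.35 to 0.975 m from the base axis. Payload 7.1 kg.
Tool frame: the origin (TCP) lies at the very end of the fingers, on their centre line; the grasp point (between the pads) lies 19 mm behind it (r.pinch_z is the distance from the TCP to the grasp point, in m); z points along the fingers, y is the direction in which the jaws open and shut (so a half turn about z gives the same grasp; the last joint's range is limited). The gripper opens to 88 mm and grips with 3 to 60 N. Pads are 20 mm wide; open, the fingers measure 115 mm over their backs; the gripper's body (75 mm by 178 mm) begins 61 mm behind the grasp point.
Start: joints at [-67.265, 24.242, 93.386, -0, 62.372, -1.089], TCP at [0.252, -0.572, 0.223] pointing down, gripper open.
Joint ranges: [-172.04, 172.04], [-51.8, 120.97], [4.93, 147.93], [-75.15, 255.16], [6.16, 154.13], [-145.62, 145.62]. Speed limits (degrees/s): [136.94, 136.94, 172.46, 180, 180, 180].

## Interface

Orientations are given as [roll, pitch, yaw] about the fixed x, y, z axes, in that order (R = Rz(yaw) Ry(pitch) Rx(roll)).
In Python, from station import r gives the robot as it stands.
- The arm moves only by the tool drive_tool, never from a script. Its argument "motion" is a list of rows, each a list of 3 entries, a list of its own where there are three numbers: the finger opening in mm, from 0 to 87.8, then the shift along the world's x, y, z in units of 0.4 m (1.0 is 0.4 m), then the turn about the world's z in units of 90 degrees (1.0 is 90 degrees). A call has 1 to 12 rows; each row shifts and turns the commanded pose from where the row before left it; what a row does not reach is not made up. A row lasts 1/12 s, in which the tool goes at most 41.7 mm and 7.16 degrees, less where a joint would pass 70% of its speed; a pose out of reach is approached as far as the arm can. A call with a number of a shift or a turn outside -1 to 1 is refused whole. A call with a gripper value outside its range is refused whole. The fingers move at their own pace and stop on an object; the grip force is fixed at half the most. Time passes only in rows, so rows that do not move let the fingers close. It gives the time, the measured TCP pose, the force and the opening at its end, in the units of the state.
- r.state(): the state, without advancing time (a new reading comes with each control period).
- r.camera(name): name is "scene" or "top" or "wrist"; returns the picture (384x512x3 uint8, red, green, blue); there is no depth.
- r.camera_params(name): a dict with "intrinsics" (3x3 intrinsics, pixels), "R" (3x3) and "t" (3): a world point X has camera coordinates R X + t. Camera axes: x right, y down, z forward; pixel columns grow to the right and rows downward; lengths in m; the calibration is good to about 2 mm. A picture is of the moment at which its call begins: read the wrist's pose just before it. camera_params takes no time and is no camera call; for the wrist camera it gives the pose at the moment of the call.
- r.finish_job(): hands the job in, once; it reports no verdict.
The state is a dict: "t": time; "joint_positions": joint angles; "qvel": joint speeds; "joint_efforts": joint torques, N m; "eef_pos": TCP position; "tool_rot": TCP orientation; "wrist_force": force on the tool from outside, world axes, zero at the start; "torque": the same for the moment, N m; "gripper_width": opening from 0.0 (shut) to 1.0 (fully open).
Only numpy, scipy, OpenCV 4.12 (cv2) and the standard library are available. Lean on these libraries where they do the work, as an engineer would, in place of code of your own. Each camera call takes 0.05 s, during which the arm holds its last target. There are 200 camera calls.

## Working session

There is one attempt and no reset: what is moved stays moved. The work goes in short steps, Python scripts to look and compute and a tool call to move; the robot and the scene stay as the last step left them, time stands still between calls to the robot, and variables do not carry over. Pictures are saved under pics/ and viewed, about 8 in all and at most 12, crops included, and the job is handed in when it is done.

Besides the shell and the picture viewer there is one more tool, called after "Request:" by a JSON object that holds its "op" and its "data". drive_tool: Moves the arm, as the interface text tells. Shifts and turns lie within -1 to 1; 1 stands for 0.4 m of shift or 90 degrees of turn. Its arguments: {"type":"object","properties":{"motion":{"type":"array","items":{"type":"array"}}},"required":["motion"]}

```bash
ls; mkdir -p pics; python3 - <<'E'
from station import r
import cv2,numpy as np
for n in("top","scene"):
    cv2.imwrite(f"pics/{n}0.png",r.camera(n)[:,:,::-1]); p=r.camera_params(n); print(n,np.round(p["intrinsics"],1).tolist(),np.round(p["R"],3).tolist(),np.round(p["t"],3))
print(r.state(),r.pinch_z)
E
```

```text
pics
top [[422.0, 0.0, 265.9], [0.0, 422.0, 187.1], [0.0, 0.0, 1.0]] [[0.022, -1.0, 0.011], [-0.994, -0.023, -0.103], [0.103, -0.008, -0.995]] [-0.002  0.575  1.113]
scene [[414.5, 0.0, 250.1], [0.0, 414.5, 191.7], [0.0, 0.0, 1.0]] [[-0.076, 0.997, -0.007], [0.672, 0.046, -0.739], [-0.737, -0.06, -0.673]] [ 0.041 -0.333  1.591]
{'t': 0.1, 'joint_positions': array([-6.72654254e+01,  2.42773931e+01,  9.34283913e+01, -7.71855363e-04,
        6.23722211e+01, -1.08745372e+00]), 'qvel': array([-0.01393211, -0.09227476, -0.09618932,  0.13530415, -0.02539409,
       -0.07785175]), 'joint_efforts': array([ 3.28453432e-03, -5.45610666e+01, -2.74322927e+01,  6.46109576e-02,
        1.88236835e-02, -4.99420094e-05]), 'eef_pos': array([ 0.25226852, -0.57126405,  0.22199924]), 'tool_rot': array([-1.79921995e+02, -7.97192873e-04,  2.38223861e+01]), 'wrist_force': array([-1.03690584, -0.52064788,  0.28515494]), 'torque': array([-0.01148937,  0.06080225, -0.00259268]), 'gripper_width': 0.9987888849481742} 0.0187
```

View pics/top0.png

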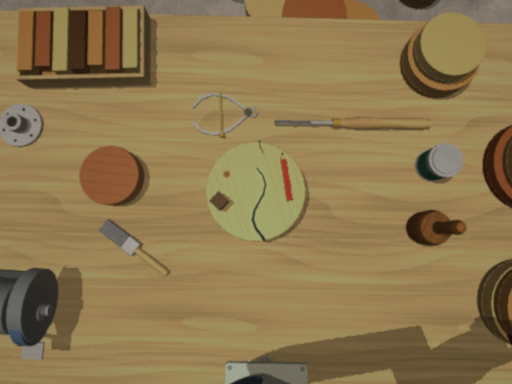

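The top view shows the blank centred near (256,191) px. The split opens at the near rim, about (264,240), and stops at about (260,169). The far-rim check is near (261,146), the pencil at (286,180) and the offcut at (220,201).

```bash
cat > h.py <<'E'
from station import r
import cv2,numpy as np
P=np.array([[-118,14],[-95,24],[-71,26],[-49,16],[-31,-1],[-13,-18],[9,-29],[33,-29],[56,-19]])/1e3
def ray(p,uv,z):
    uv=np.atleast_2d(uv).astype(float); K,R,t=p["intrinsics"],p["R"],p["t"]
    d=np.c_[uv,np.ones(len(uv))]@np.linalg.inv(K).T@R; c=-R.T@t
    return (c+d*((z-c[2])/d[:,2])[:,None])[:,:2]
def proj(p,X):
    x=np.atleast_2d(X)@p["R"].T+p["t"]; x=x@p["intrinsics"].T; return x[:,:2]/x[:,2:]
def place(c,yaw): 
    a=np.radians(yaw); return P@np.array([[np.cos(a),np.sin(a)],[-np.sin(a),np.cos(a)]])+c
def kabsch(Q,W):  # blank pts Q -> world W
    a=Q-Q.mean(0);b=W-W.mean(0)
    y=np.arctan2((a[:,0]*b[:,1]-a[:,1]*b[:,0]).sum(),(a*b).sum()); R=np.array([[np.cos(y),-np.sin(y)],[np.sin(y),np.cos(y)]])
    return W.mean(0)-R@Q.mean(0),np.degrees(y),np.linalg.norm(Q@R.T+W.mean(0)-R@Q.mean(0)-W,axis=1)
E
python3 - <<'E'
from h import *
im=cv2.imread("pics/top0.png"); p=r.camera_params("top")
g=im.max(2); roi=np.zeros_like(g); cv2.circle(roi,(256,191),50,255,-1)
m=((g<95)&(roi>0)).astype(np.uint8)
n,l,s,c=cv2.connectedComponentsWithStats(m,connectivity=8)
for i in range(1,n):
    if s[i,4]>15: print(i,s[i],c[i])
i=max(range(1,n),key=lambda i:s[i,3])
v,u=np.where(l==i); w=ray(p,np.c_[u,v],.0706)
rows=np.unique(v); print([(int(y),round(float(u[v==y].mean()),1)) for y in rows[::4]])
# pale face mask (blank lighter/greener than bench)
hsv=cv2.cvtColor(im,cv2.COLOR_BGR2HSV); print(hsv[205,270],hsv[215,330],hsv[180,340])
e0=u[v==rows[-1]].mean(),rows[-1]; e1=u[v==rows[0]].mean(),rows[0]
W=ray(p,[e0,e1],.0706); print(W,np.linalg.norm(W[1]-W[0]), "model",np.linalg.norm(P[-1]-P[0]))
cv2.imwrite("pics/crop.png",cv2.resize(im[130:255,190:320],None,fx=5,fy=4.6,interpolation=2))
E
```

```text
6 [211 193  18  17 164] [219.54268293 201.04268293]
7 [252 192  14  49  90] [257.48888889 219.68888889]
[(192, 263.0), (196, 261.5), (200, 259.0), (204, 257.5), (208, 255.5), (212, 253.5), (216, 253.0), (220, 252.5), (224, 254.5), (228, 255.5), (232, 258.5), (236, 262.0), (240, 264.0)]
[ 31  90 162] [ 19 118 147] [ 19 118 160]
[[0.43312786 0.01377143]
 [0.55723297 0.0192101 ]] 0.12422422320199876 model 0.1771016657177453
```

View pics/crop.png

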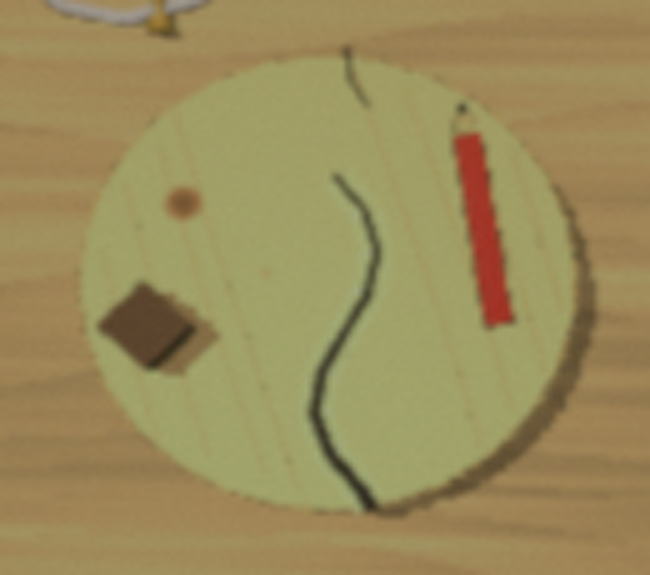

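The crop shows the whole S, from the near rim at (373,505) in the crop to its end at (335,177). Next I fit the pose from the hue-masked face centre and points along the split.

```bash
cat >> h.py <<'E'
D=np.r_[0,np.cumsum(np.linalg.norm(np.diff(P,axis=0),axis=1))]
def blank_face(im,lo=25):
    h=cv2.cvtColor(im,cv2.COLOR_BGR2HSV); m=cv2.inRange(h,(lo,40,60),(45,255,255))
    cs,_=cv2.findContours(m,cv2.RETR_EXTERNAL,cv2.CHAIN_APPROX_NONE); c=max(cs,key=cv2.contourArea); return cv2.convexHull(c)[:,0]
def split_line(im,hull,k,minlen):
    """dark thin things on the face; returns pixel set of the longest"""
    b=cv2.morphologyEx(im.max(2),cv2.MORPH_BLACKHAT,np.ones((k,k),np.uint8)); roi=np.zeros(b.shape,np.uint8); cv2.fillConvexPoly(roi,hull.astype(np.int32),255)
    m=((b>18)&(roi>0)).astype(np.uint8); n,l,s,_=cv2.connectedComponentsWithStats(m,connectivity=8)
    return [np.argwhere(l==i)[:,::-1] for i in range(1,n) if max(s[i,2:4])>minlen]
E
python3 - <<'E'
from h import *
im=cv2.imread("pics/top0.png"); p=r.camera_params("top")
h=blank_face(im); W=ray(p,h,.07); c,rad=cv2.minEnclosingCircle((W*1000).astype(np.float32)); c=W.min(0)/2+W.max(0)/2
print("centre",c,"extent",np.ptp(W,axis=0),"R",rad)
for q in split_line(im,h,9,12):
    print(len(q),q.min(0),q.max(0))
    if np.ptp(q[:,1])>60:
        rows=np.unique(q[:,1]); L=np.array([[q[q[:,1]==y,0].mean(),y] for y in rows]); w=ray(p,L,.0706)
        w=cv2.blur(w,(1,3)); d=np.r_[0,np.cumsum(np.linalg.norm(np.diff(w,axis=0),axis=1))]; d=d[-1]-d; print("len",d[0])
        s=d[0]-(D[-1]-D)      # measured back from the inner end
        Wp=np.c_[[np.interp(s,d[::-1],w[::-1,k]) for k in (0,1)]].T
        cc,y,res=kabsch(P,Wp); print("fit",cc,y,np.round(res*1e3,1)); print(np.round(place(cc,y),4).tolist())
E
```

```text
centre [0.55876718 0.04012383] extent [0.25676131 0.25636402] R 129.97500610351562
279 [251 167] [267 241]
len 0.21057333026199643
fit [0.56154617 0.03970654] 16.121139398515034 [0.4 0.3 0.3 0.5 0.4 0.4 0.2 1.  0.7]
[[0.4443, 0.0204], [0.4636, 0.0364], [0.4861, 0.045], [0.51, 0.0415], [0.532, 0.0301], [0.5541, 0.0188], [0.5782, 0.0143], [0.6013, 0.021], [0.6206, 0.037]]
63 [218 199] [233 210]
```

The fit residuals are 1 mm or less. The split length comes out at 210.6 mm and the blank radius at 130 mm, both matching the given sizes. Next I shut the fingers and travel above the open end.

Request:
{"op": "drive_tool", "data": {"motion": [[0,[0.0,0.06,0.03],0],[0,[0.027,0.085,0.03],0],[0,[0.027,0.085,0],0],[0,[0.027,0.085,0],0],[0,[0.027,0.085,0],0],[0,[0.027,0.085,0],0],[0,[0.027,0.085,0],0],[0,[0.027,0.085,0],0],[0,[0.027,0.085,0],0],[0,[0.027,0.085,0],0],[0,[0.027,0.085,0],0],[0,[0.027,0.085,0],0]]}}

```text
t: 1.1
eef_pos: [0.3712, -0.172, 0.2466]
tool_rot: [-180.0, 0.0, 23.8]
wrist_force: [-0.1, -1.9, 0.2]
gripper_width: 0.129
```

Request:
{"op": "drive_tool", "data": {"motion": [[0,[0.03,0.08,0],0],[0,[0.03,0.08,0],0],[0,[0.03,0.08,0],0],[0,[0.03,0.08,0],0],[0,[0.03,0.08,0],0],[0,[0.03,0.08,0],0],[0,[0,0,0],0],[0,[0,0,0],0],[0,[0,0,0],0]]}}

```text
t: 1.85
eef_pos: [0.4427, 0.0181, 0.2463]
tool_rot: [-180.0, 0.1, 23.9]
wrist_force: [0.4, 0.5, -0.3]
gripper_width: 0.002
```

```bash
python3 - <<'E'
from h import *
s=r.state(); print(s["t"],s["eef_pos"],s["wrist_force"],s["gripper_width"])
p=r.camera_params("wrist"); im=r.camera("wrist")[:,:,::-1].copy(); cv2.imwrite("pics/w1.png",im)
for x in proj(p,np.c_[place(np.array([.5605,.0398]),16.1),np.full(9,.0706)]): cv2.circle(im,tuple(int(round(v)) for v in x),3,(255,0,0),1); print(np.round(x))
cv2.imwrite("pics/w1a.png",im)
E
```

```text
1.85 [0.44268181 0.01807383 0.24631958] [ 0.35090142  0.4848409  -0.29703046] 0.0019449437659045717
[254. 168.]
[247. 144.]
[248. 119.]
[262.  97.]
[282.  79.]
[304.  61.]
[320.  37.]
[325.   8.]
[319. -23.]
```

View pics/w1a.png

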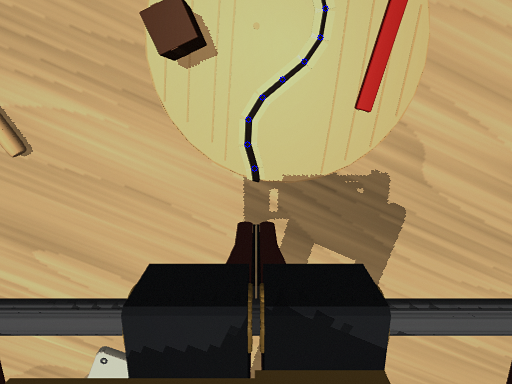

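The close view shows the predicted points (blue) lying right on the dark split, from the open end at (254,168) px to (325,8). Descending now.

Request:
{"op": "drive_tool", "data": {"motion": [[0,[0.002,0.006,-0.08],0],[0,[0,0,-0.08],0],[0,[0,0,-0.08],0],[0,[0,0,-0.08],0],[0,[0,0,-0.08],0],[0,[0,0,-0.02],0],[0,[0,0,0],0],[0,[0,0,0],0],[0,[0,0,0],0],[0,[0,0,0],0]]}}

```text
t: 2.73
eef_pos: [0.4454, 0.0205, 0.0804]
tool_rot: [179.9, -0.2, 23.8]
wrist_force: [0.0, -0.3, 0.2]
gripper_width: 0.009
```

Request:
{"op": "drive_tool", "data": {"motion": [[0,[0,0,-0.005],0],[0,[0,0,0],0],[0,[0,0,0],0]]}}

```text
t: 2.98
eef_pos: [0.4444, 0.0207, 0.0773]
tool_rot: [180.0, -0.1, 23.8]
wrist_force: [-0.1, 0.3, -0.5]
gripper_width: 0.002
```

Request:
{"op": "drive_tool", "data": {"motion": [[0,[0,0,-0.005],0],[0,[0,0,-0.0025],0],[0,[0,0,0],0],[0,[0,0,0],0],[0,[0,0,0],0]]}}

```text
t: 3.4
eef_pos: [0.444, 0.0207, 0.0736]
tool_rot: [-180.0, 0.0, 23.8]
wrist_force: [-0.7, 0.9, -0.4]
gripper_width: 0.002
```

Request:
{"op": "drive_tool", "data": {"motion": [[0,[0,0,-0.0025],0],[0,[0,0,0],0],[0,[0,0,0],0],[0,[0,0,0],0]]}}

```text
t: 3.73
eef_pos: [0.4441, 0.0207, 0.0727]
tool_rot: [-180.0, 0.0, 23.8]
wrist_force: [-0.2, 1.3, 0.9]
gripper_width: 0.007
```

Request:
{"op": "drive_tool", "data": {"motion": [[0,[0,0,-0.0025],0],[0,[0,0,0],0],[0,[0,0,0],0],[0,[0,0,0],0]]}}

```text
t: 4.07
eef_pos: [0.4441, 0.0207, 0.0717]
tool_rot: [-180.0, 0.0, 23.8]
wrist_force: [0.9, -0.6, -0.6]
gripper_width: 0.007
```

Request:
{"op": "drive_tool", "data": {"motion": [[0,[0,0,-0.0025],0],[0,[0,0,0],0],[0,[0,0,0],0],[0,[0,0,0],0]]}}

```text
t: 4.4
eef_pos: [0.4442, 0.0207, 0.0709]
tool_rot: [180.0, -0.0, 23.8]
wrist_force: [-0.7, -0.9, 5.0]
gripper_width: 0.004
```

Request:
{"op": "drive_tool", "data": {"motion": [[0,[0,0,-0.00125],0],[0,[0,0,0],0],[0,[0,0,0],0],[0,[0,0,0],0]]}}

```text
t: 4.73
eef_pos: [0.4442, 0.0207, 0.0709]
tool_rot: [180.0, -0.0, 23.8]
wrist_force: [-2.4, -1.1, 12.5]
gripper_width: 0.007
```

Contact is made at 12 N (stiffness is about 15 N/mm). Following the split one segment at a time.

Request:
{"op": "drive_tool", "data": {"motion": [[0,[0.0048,0.004,0.0005],0],[0,[0.0048,0.004,0],0],[0,[0.0048,0.004,0],0],[0,[0.0048,0.004,0],0],[0,[0.0048,0.004,0],0],[0,[0.0048,0.004,0],0],[0,[0.0048,0.004,0],0],[0,[0.0048,0.004,0],0],[0,[0.0048,0.004,0],0],[0,[0.0048,0.004,0],0],[0,[0,0,0],0],[0,[0,0,0],0]]}}

```text
t: 5.73
eef_pos: [0.4633, 0.0366, 0.0709]
tool_rot: [180.0, 0.0, 23.8]
wrist_force: [-2.9, -0.9, 9.4]
gripper_width: 0.006
```

Request:
{"op": "drive_tool", "data": {"motion": [[0,[0.0056,0.0022,0],0],[0,[0.0056,0.0022,0],0],[0,[0.0056,0.0022,0],0],[0,[0.0056,0.0022,0],0],[0,[0.0056,0.0022,0],0],[0,[0.0056,0.0022,0],0],[0,[0.0056,0.0022,0],0],[0,[0.0056,0.0022,0],0],[0,[0.0056,0.0022,0],0],[0,[0.0056,0.0022,0],0],[0,[0,0,0],0],[0,[0,0,0],0]]}}

```text
t: 6.73
eef_pos: [0.4855, 0.0454, 0.0709]
tool_rot: [-180.0, 0.0, 23.8]
wrist_force: [-3.4, -1.4, 9.3]
gripper_width: 0.005
```

Steady force, and the tip is on point 2 (0.485, 0.045).

Request:
{"op": "drive_tool", "data": {"motion": [[0,[0.006,-0.0009,0],0],[0,[0.006,-0.0009,0],0],[0,[0.006,-0.0009,0],0],[0,[0.006,-0.0009,0],0],[0,[0.006,-0.0009,0],0],[0,[0.006,-0.0009,0],0],[0,[0.006,-0.0009,0],0],[0,[0.006,-0.0009,0],0],[0,[0.006,-0.0009,0],0],[0,[0.006,-0.0009,0],0],[0,[0,0,0],0],[0,[0,0,0],0]]}}

```text
t: 7.73
eef_pos: [0.5095, 0.0419, 0.0709]
tool_rot: [-180.0, 0.0, 23.8]
wrist_force: [-3.1, -0.2, 8.8]
gripper_width: 0.007
```

Request:
{"op": "drive_tool", "data": {"motion": [[0,[0.0055,-0.0029,0],0],[0,[0.0055,-0.0029,0],0],[0,[0.0055,-0.0029,0],0],[0,[0.0055,-0.0029,0],0],[0,[0.0055,-0.0029,0],0],[0,[0.0055,-0.0029,0],0],[0,[0.0055,-0.0029,0],0],[0,[0.0055,-0.0029,0],0],[0,[0.0055,-0.0029,0],0],[0,[0.0055,-0.0029,0],0],[0,[0,0,0],0],[0,[0,0,0],0]]}}

```text
t: 8.73
eef_pos: [0.5318, 0.0304, 0.0709]
tool_rot: [-180.0, -0.0, 23.8]
wrist_force: [-2.1, 0.5, 7.5]
gripper_width: 0.007
```

```bash
python3 - <<'E'
from h import *
p=r.camera_params("wrist"); im=r.camera("wrist")[:,:,::-1].copy()
for x in proj(p,np.c_[place(np.array([.5605,.0398]),16.1),np.full(9,.0706)])[4:]: cv2.circle(im,tuple(int(round(v)) for v in x),4,(255,0,0),1); print(np.round(x))
cv2.imwrite("pics/w2.png",im)
E
```

```text
[255. 247.]
[294. 218.]
[324. 178.]
[334. 128.]
[322.  72.]
```

View pics/w2.png

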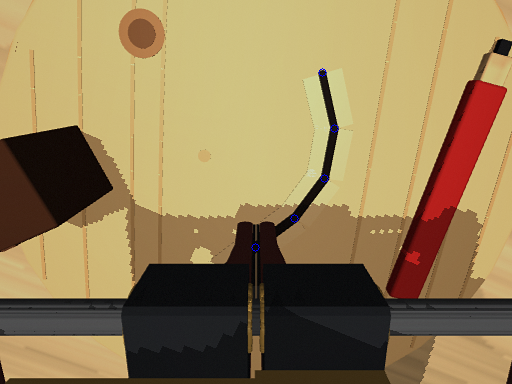

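The blank has not moved. The remaining bends, (294,218), (324,178), (334,128) and the end at (322,72), still lie on the split. Continuing.

Request:
{"op": "drive_tool", "data": {"motion": [[0,[0.0055,-0.0029,-0.0003],0],[0,[0.0055,-0.0029,0],0],[0,[0.0055,-0.0029,0],0],[0,[0.0055,-0.0029,0],0],[0,[0.0055,-0.0029,0],0],[0,[0.0055,-0.0029,0],0],[0,[0.0055,-0.0029,0],0],[0,[0.0055,-0.0029,0],0],[0,[0.0055,-0.0029,0],0],[0,[0.0055,-0.0029,0],0],[0,[0,0,0],0],[0,[0,0,0],0]]}}

```text
t: 9.78
eef_pos: [0.5538, 0.0188, 0.071]
tool_rot: [-180.0, -0.0, 23.8]
wrist_force: [-2.0, 0.8, 8.4]
gripper_width: 0.002
```

Request:
{"op": "drive_tool", "data": {"motion": [[0,[0.006,-0.0011,0],0],[0,[0.006,-0.0011,0],0],[0,[0.006,-0.0011,0],0],[0,[0.006,-0.0011,0],0],[0,[0.006,-0.0011,0],0],[0,[0.006,-0.0011,0],0],[0,[0.006,-0.0011,0],0],[0,[0.006,-0.0011,0],0],[0,[0.006,-0.0011,0],0],[0,[0.006,-0.0011,0],0],[0,[0,0,0],0],[0,[0,0,0],0]]}}

```text
t: 10.78
eef_pos: [0.5777, 0.0143, 0.0709]
tool_rot: [-180.0, 0.0, 23.8]
wrist_force: [-2.1, 0.2, 9.3]
gripper_width: 0.001
```

Points 5 and 6 are reached on target. The last two segments remain.

Request:
{"op": "drive_tool", "data": {"motion": [[0,[0.0058,0.0017,0],0],[0,[0.0058,0.0017,0],0],[0,[0.0058,0.0017,0],0],[0,[0.0058,0.0017,0],0],[0,[0.0058,0.0017,0],0],[0,[0.0058,0.0017,0],0],[0,[0.0058,0.0017,0],0],[0,[0.0058,0.0017,0],0],[0,[0.0058,0.0017,0],0],[0,[0.0058,0.0017,0],0],[0,[0,0,0],0],[0,[0,0,0],0]]}}

```text
t: 11.78
eef_pos: [0.6011, 0.021, 0.071]
tool_rot: [180.0, -0.0, 23.8]
wrist_force: [-1.9, 0.4, 7.8]
gripper_width: 0.007
```

Request:
{"op": "drive_tool", "data": {"motion": [[0,[0.0047,0.004,0],0],[0,[0.0047,0.004,0],0],[0,[0.0047,0.004,0],0],[0,[0.0047,0.004,0],0],[0,[0.0047,0.004,0],0],[0,[0.0047,0.004,0],0],[0,[0.0047,0.004,0],0],[0,[0.0047,0.004,0],0],[0,[0.0047,0.004,0],0],[0,[0.0047,0.004,0],0],[0,[0,0,0],0],[0,[0,0,0],0]]}}

```text
t: 12.78
eef_pos: [0.6201, 0.037, 0.0709]
tool_rot: [180.0, -0.0, 23.8]
wrist_force: [-2.4, -0.7, 5.6]
gripper_width: 0.004
```

```bash
python3 - <<'E'
from h import *
s=r.state(); print(s["t"],s["eef_pos"],s["wrist_force"],"target",place(np.array([.5605,.0398]),16.1)[-1])
a=cv2.imread("pics/top0.png"); b=r.camera("top")[:,:,::-1].copy(); cv2.imwrite("pics/top1.png",b)
cv2.imwrite("pics/cmp.png",cv2.resize(b,None,fx=1.5,fy=1.5))
E
```

```text
12.7833 [0.62008437 0.03698296 0.07092747] [-2.4343197  -0.74684907  5.6345646 ] target [0.61957261 0.03707482]
```

View pics/cmp.png

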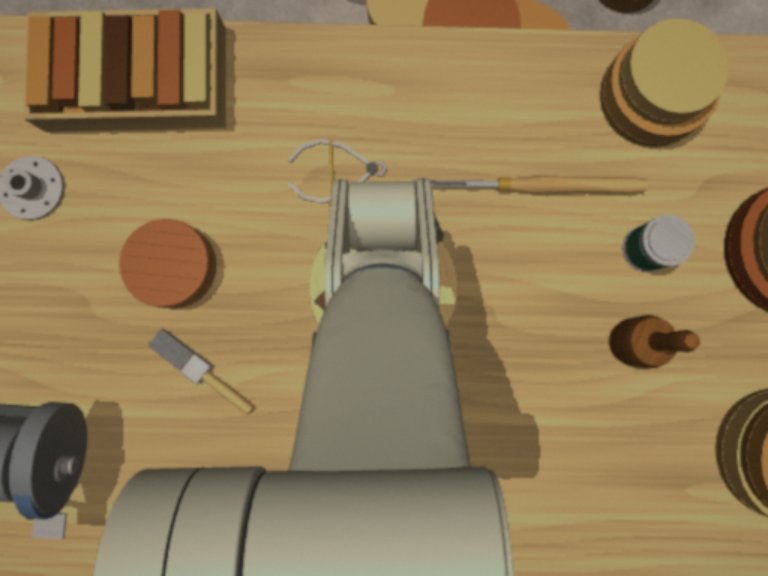

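The other objects are where they were (mallet at (648,340), tin at (665,243), calipers at (375,168)), but the arm hides the blank. I add a touch of pressure and check that it settles.

Request:
{"op": "drive_tool", "data": {"motion": [[0,[0,0,-0.0005],0],[0,[0,0,0],0],[0,[0,0,0],0],[0,[0,0,0],0],[0,[0,0,0],0],[0,[0,0,0],0]]}}

```text
t: 13.33
eef_pos: [0.6201, 0.0369, 0.0709]
tool_rot: [180.0, -0.0, 23.8]
wrist_force: [-0.4, -0.9, 7.9]
gripper_width: 0.006
```

```bash
python3 - <<'E'
from h import *
p=r.camera_params("wrist"); im=r.camera("wrist")[:,:,::-1].copy()
s=r.state(); print(s["t"],s["eef_pos"],s["wrist_force"])
a=np.radians(16.1);R=np.array([[np.cos(a),-np.sin(a)],[np.sin(a),np.cos(a)]]);t=np.linspace(-40,60,60)*np.pi/180
rim=np.c_[.13*np.cos(t),.13*np.sin(t)]@R.T+[.5605,.0398]
for x in proj(p,np.c_[rim,np.full(60,.07)]): cv2.circle(im,tuple(int(round(v)) for v in x),2,(255,0,0),1)
cv2.imwrite("pics/w3.png",im)
E
```

```text
13.3833 [0.6200918  0.0369594  0.07088614] [-1.70356332 -0.38601796  7.60203578]
```

View pics/w3.png

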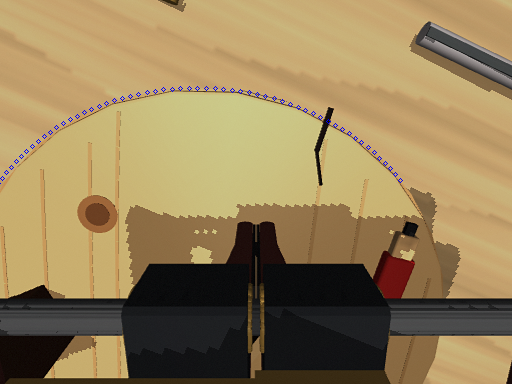

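The rim still falls on the predicted arc (to about 1 mm), so the blank has not moved. The fingertip covers the split's end and only the separate fine check shows, at (325,145). Handing in.

```bash
python3 - <<'E'
from station import r
print(r.finish_job()); print(r.state()["wrist_force"])
E
```

```text
the job is handed in; nothing more can be done
None
the job is handed in; nothing more can be done
```

The shut fingertip was set down on the split at its open end and slid through all seven bends to where the split stops. It is still resting there, and I've handed the job in; the hand-in gives no verdict.

- **Path:** wherever I checked, the fingertip was within about 1 mm of the fitted line of the split. At the end it is about 0.5 mm from the fitted inner end.
- **Force:** readings between segments were 5.6 to 9.4 N, with a peak of 12.5 N at set-down. The last reading was about 7.6 N.
- **Blank:** the wrist camera showed the rim within about 1 mm of where it was predicted, so the blank has not shifted.
- **Everything else:** the other bench items looked unmoved in the top view. The arm hid the blank in that view. The pencil and offcut were only partly in sight of the wrist camera, and I judged them by eye. Nothing came near them.

No check failed or disagreed.

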